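# Fit the filter slide and index the aperture lever of a bench light unit

### The job

Get the bench light unit ready: first push the filter slide, lying beside it, window end first and grip outward, fully home into the slot in the unit's front. Then set the aperture lever on top to the notch marked by the tall stud: lift the lever's knob to free its pin, swing the lever, and let the pin drop fully into that notch. Leave the small beaker and the small flask standing where they are.

Things in the scene. Friction and masses are not known exactly. Their poses are not given: they have to be found in the camera images.
- unit: The light unit, a grey metal box 185 deep (x) x 220 wide (y) x 60 mm high with a grey plastic cover, fixed to the bench, turned up to 0.2 rad. Origin: the middle of its front face at bench level; x points into the unit, y to its left, z up. When the slide is home, touching the slot's end, its origin is at x = -12.5 mm, y = 0 in this frame.
- slot (a point): Middle of the slide's slot in the front face, at bench level (same point as the unit's origin). The slot is 63 mm wide, 13 mm high, 60 mm deep along the unit's x and has no floor: the slide runs on the bench. Two flared guide cheeks, 22 mm high, stand in front of it (mouth 79 mm wide, 14 mm before the face).
- sector_front (a point): Point 100 mm straight before the pivot, level with the upper face of the sector, 78 mm above the bench. This horizontal aluminium sector under the lever has four notches 12 mm wide, nominally at lever angles -50, -30, -10, 10 degrees, but was clamped by hand: all of it can be up to 5 degrees off, either way, so the exact place of a notch must be found by feel.
- slide: The filter slide, loose: a flat aluminium plate 145 long (x) x 60 wide (y) x 8 mm thick with a round window near its +x end, the end that goes into the slot; about 0.16 kg. Near its -x end stands a black grip, 28 long (x) x 12 wide (y), up to 44 mm above the plate's underside. Origin: centre of the plate's underside; x along its length toward the window end.
- grip (a point): The middle of the slide's grip, 32 mm above the plate's underside, at x = -52.5 mm, y = 0 in the slide's frame. Pinch it across the slide's y.
- pivot (a point): The lever's vertical hinge axis, at x = 150 mm, y = 0 in the unit's frame, 94 mm above the bench.
- knob (a point): The lever's knob: an upright black cylinder, 24 mm across and 40 mm tall, standing on the end of the dark steel lever arm, 100 mm from the pivot; the point is on its axis, 22 mm above its lower end (122 mm above the bench with the pin fully down). Under the knob a pin of 8 mm goes through the arm into the sector below.
- lever (a joint): Swing of the lever about the vertical pivot, rad: 0 points straight to the unit's front, range -1.02 to 0.76, positive is anticlockwise from above (knob toward the unit's right, its -y). Stiff: it stays where it is left. It starts parked past the last notch, at 0.41 to 0.66, its pin resting on the sector.
- plunger (a joint): Lift of the knob with its pin, m: 0 = pin fully down in a notch, about 0.008 = pin riding on the sector between notches, 0.018 = highest. The lever swings freely from 0.010 up. A spring of 3 to 5 N presses it down.
- stud_tall: The tall steel stud with a wider head, 26 mm high, head 15 mm across, on the unit's top, marking the wanted notch; fixed. Origin at its foot, 132 mm from the pivot axis, at the nominal angle of that notch (-50, -30, -10 or 10 degrees). The other three notches have low studs.
- stud_a: A low steel stud, 12 mm across and 7 mm high, beside a notch that is not wanted; fixed. Origin at its foot on the unit's top.
- stud_b: A low steel stud, 12 mm across and 7 mm high, beside a notch that is not wanted; fixed. Origin at its foot on the unit's top.
- stud_c: A low steel stud, 12 mm across and 7 mm high, beside a notch that is not wanted; fixed. Origin at its foot on the unit's top.
- small_beaker: A small glass beaker, 44 mm across, 63 mm high, loose. Origin at the centre of its underside. Leave it standing.
- small_flask: A small conical glass flask, 54 mm across, 88 mm high, loose. Origin at the centre of its underside. Leave it standing.
Things that resemble listed ones, but are neither listed nor needed, are in the scene too. Several things have the shape of the slide; the one meant has the colours described above.

How it is judged:
On the way, in this order (a step that is already met when the one before it is completed fails the run):
1. the filter slide is fully home in the slot (x of slide in the frame of unit above -0.0165 m and y of slide in the frame of unit between -0.004 and 0.004 m and angle between the x axis of slide and the x axis of unit, either way round below 0.06 rad and height (world z) of slide below 0.004 m and angle between slide's own z axis and vertical below 0.1 rad), for 0.2 s.
2. the lever's pin is fully down in the notch beside the tall stud (horizontal distance between knob and stud_tall below 0.038 m and value of joint plunger below 0.003 m), for 0.2 s.
At the end, for the whole second after the job is handed in: The filter slide lies flat in the slot, window end first, within 4 mm of its end, at rest; the lever stands in the notch beside the tall stud (knob axis within 38 mm of it, seen from above) with its pin fully down (lift under 3 mm) (all of step 1 and all of step 2 and linear speed of slide below 0.01 m/s); the robot touches nothing.
It fails at once if the small beaker or the small flask is knocked over or moved by more than 30 mm (distance of any of small_beaker, small_flask from where it was at the start of the episode above 0.03 m or angle between any of small_beaker, small_flask's own z axis and vertical above 0.5 rad).
It also fails if it takes over 61 s, if anything falls off the work surface, if the arm or the gripper's body presses on something with over 40 N, if the wrist force passes 120 N, or if a joint passes its speed limit or range.

### The arm

A 6-joint arm with a two-finger parallel gripper is mounted at the origin on a cart in front of the work surface, level with it; the furniture and walls round the work are solid. World frame = base frame: x ahead of the robot, y to its left, z up, the work surface at z = 0. Lengths are in m, angles in rad, forces in N, time in s.
With the tool pointing down it reaches from about 0.25 to 0.725 m from the base axis. Payload 4 kg.
Tool frame: the origin (TCP) lies at the very end of the fingers, on their centre line; the grasp point (between the pads) lies 19 mm behind it; z points along the fingers, y is the line along which they close (so a half turn about z gives the same grasp; the last joint's range is limited). The gripper opens to 85 mm and grips with 20 to 120 N. Pads are 22 mm wide; open, the fingers measure 114 mm over their backs; the gripper's body (76 mm by 85 mm) begins 54 mm behind the grasp point. The pads swing forward as they close: fully open they stand 13 mm farther back than shut.
Start: joints at [1.215, 0.241, 0.005, 1.335, 0, 1.571], TCP at [0.174, 0.469, 0.231] pointing down, gripper open.
Joint ranges: [-2.72, 2.72], [-1.05, 1.87], [-1.09, 1.28], [-1.99, 2.15], [-1.42, 1.44], [-3.14, 3.14]. Speed limits (rad/s): [2.79, 2.79, 3.14, 3.14, 3.14, 3.14].

### API

Orientations are given as a unit quaternion [x, y, z, w].
In Python, from workcell import monitor, viewer, job gives the robot as it stands.
- The arm moves only by the tool arm_command, never from a script. Its argument "increments" is a list of rows, each an object of numbers: "dx", "dy", "dz": the shift along the tool's x, y, z in cm; "wx", "wy", "wz": the turn, a rotation vector about the tool's x, y, z in rad; "grip": the finger opening in cm, from 0 to 8.54. In form: [{"dx": .., "dy": .., "dz": .., "wx": .., "wy": .., "wz": .., "grip": ..}, ...]. A call has 1 to 10 rows; each row is the pose to reach, as a shift and turn from the pose commanded when the call began, along the tool's axes at that moment; what a row does not reach only later rows make up. A row lasts 1/10 s, in which the tool goes at most 50 mm and 8.59 degrees, less where a joint would pass 70% of its speed; a pose out of reach is approached as far as the arm can. A call with a gripper value outside its range is refused whole. The fingers move at their own pace and stop on an object; the grip force is fixed at half the most. Time passes only in rows, so rows that repeat a pose let the fingers close. It gives the time, the measured TCP pose, the force, the opening and the grip force at its end, in the units of the state.
- monitor.get_obs(): the state, without advancing time (a new reading comes with each control period).
- viewer.camera(name): name is "scene" or "top"; returns (picture, depth): 480x640x3 uint8, red, green, blue; 480x640 float32, m along the optical axis (not along the pixel's ray), 0 where there is no reading.
- viewer.get_calibration(name): a dict with "fovy" (degrees; the focal length in pixels is half the picture's height over the tangent of half this angle, whatever the lens; pixels are square), "cx", "cy" (the principal point, pixels), "view" (4x4, takes a point from world to camera coordinates). Camera axes: x right, y up, looking along -z (the intrinsics and any distortion apply to the point x, -y, -z); pixel columns grow to the right and rows downward; lengths in m; the calibration is good to about 2 mm. A picture is of the moment at which its call begins. get_calibration takes no time and is no camera call.
- job.job_done(): hands the job in; it is judged then, once.
The state is a dict: "clock": time; "joint_pos": joint angles; "joint_vel": joint speeds; "tau": joint torques, N m; "eef_pos": TCP position; "tool_rot": TCP orientation; "ft_force": force on the tool from outside, world axes, zero at the start; "ft_torque": the same for the moment, N m; "grip_width": finger opening in m; "grasp_force": force on a finger pad.
Only numpy, scipy, OpenCV 4.12 (cv2) and the standard library are available. Lean on these libraries where they do the work, as an engineer would, in place of code of your own. Each camera call takes 0.05 s, during which the arm holds its last target. There are 200 camera calls.

## Working session

There is one attempt and no reset: what is moved stays moved. The work goes in short steps, Python scripts to look and compute and a tool call to move; the robot and the scene stay as the last step left them, time stands still between calls to the robot, and variables do not carry over. Pictures are saved under pics/ and viewed, at most 10 in all, crops included, and the job is handed in when it is done.

Besides the shell and the picture viewer there is one more tool, called by a JSON object that holds its "api" and its "payload". arm_command: Moves the arm, as the interface text tells. Its arguments: {"type":"object","properties":{"increments":{"type":"array","items":{"type":"object","properties":{"dx":{"type":"number"},"dy":{"type":"number"},"dz":{"type":"number"},"wx":{"type":"number"},"wy":{"type":"number"},"wz":{"type":"number"},"grip":{"type":"number"}}}}},"required":["increments"]}

```bash
mkdir -p pics; cat > h.py <<'E'
import numpy as np, cv2
from workcell import monitor, viewer, job
def grab(n,tag):
    p,d=viewer.camera(n); cv2.imwrite(f'pics/{tag}.png',p[:,:,::-1]); np.save(f'pics/{tag}.npy',d); return p,d
def cal(n):
    c=viewer.get_calibration(n); f=240/np.tan(np.radians(c['fovy'])/2)
    return f,c['cx'],c['cy'],np.array(c['view']),c
def undis(n,uv):
    f,cx,cy,V,c=cal(n)
    return (np.array(uv,float)-[cx,cy])/f
def onplane(n,uv,z):
    f,cx,cy,V,c=cal(n); a=np.atleast_2d(undis(n,uv)); R=V[:3,:3]; o=-R.T@V[:3,3]
    d=np.c_[a[:,0],-a[:,1],-np.ones(len(a))]@R
    return o+d*((z-o[2])/d[:,2])[:,None]
def bydepth(n,uv,dep):
    f,cx,cy,V,c=cal(n); a=np.atleast_2d(undis(n,uv)); R=V[:3,:3]; o=-R.T@V[:3,3]
    d=np.c_[a[:,0],-a[:,1],-np.ones(len(a))]@R
    return o+d*np.atleast_1d(dep)[:,None]
E
python3 - <<'E'
from h import *
for n in('scene','top'):
    grab(n,n+'0'); c=cal(n)[4]; print(n,{k:(np.round(v,3).tolist()) if not isinstance(v,str) else v for k,v in c.items()})
o=monitor.get_obs(); print(o)
E
```

```text
scene {'fovy': 47.341, 'cx': 315.1, 'cy': 236.514, 'view': [[0.857, -0.515, 0.017, -0.445], [0.354, 0.612, 0.707, -0.285], [-0.375, -0.6, 0.707, -1.236], [0.0, 0.0, 0.0, 1.0]]}
top {'fovy': 50.794, 'cx': 317.798, 'cy': 232.953, 'view': [[0.017, -1.0, 0.004, 0.056], [0.991, 0.017, 0.136, -0.566], [-0.136, 0.001, 0.991, -1.465], [0.0, 0.0, 0.0, 1.0]]}
{'clock': 0.1, 'joint_pos': array([ 1.21500461e+00,  2.41355966e-01,  3.83811798e-03,  1.33517629e+00,
       -1.82043665e-05,  1.57076790e+00]), 'joint_vel': array([ 0.00061384, -0.00166452,  0.0032932 , -0.00157833, -0.0009316 ,
       -0.0022546 ]), 'tau': array([-2.96292365e-04, -3.73137152e+01,  2.53010398e+01,  1.08509290e-02,
       -2.30195792e-05,  5.19460954e-06]), 'eef_pos': array([0.17397414, 0.46815254, 0.23048486]), 'tool_rot': array([ 1.76944952e-01,  9.84220292e-01, -9.35537109e-04, -1.58971909e-04]), 'ft_force': array([-0.27216318,  0.19994989, -0.89054254]), 'ft_torque': array([0.01623553, 0.00101326, 0.01832749]), 'grasp_force': 0.0, 'grip_width': 0.08549122077989418}
```

View pics/scene0.png

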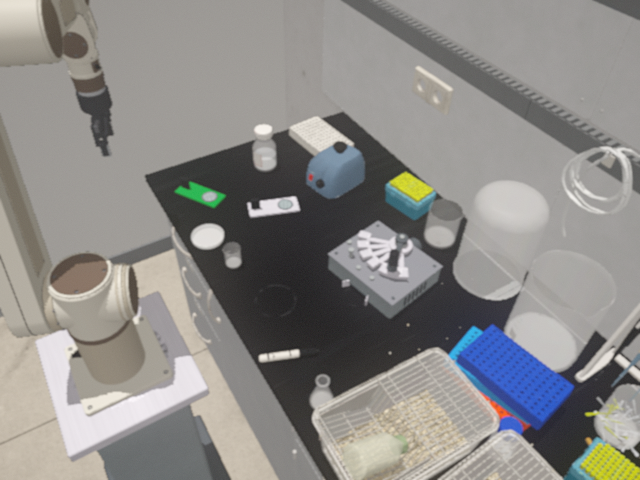

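View pics/top0.png

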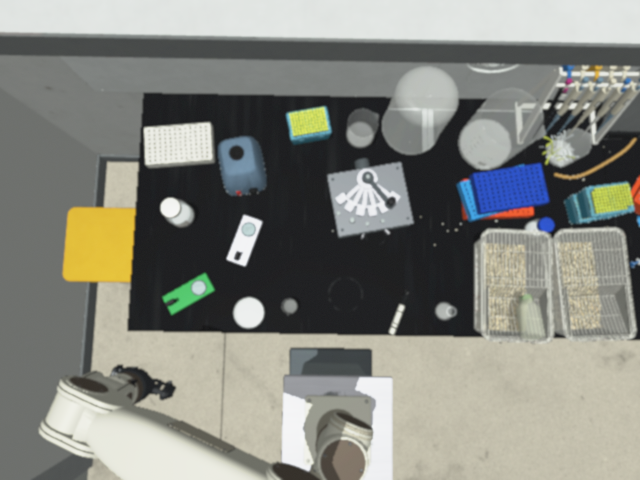

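The scene and top views show the unit at top (370,200) and scene (385,265), with the lever knob on the right at top (393,205). The small beaker is at top (289,306) and the small flask at top (445,311). Things with the slide's shape:
- Pale plate with a black grip: top (245,240), scene (273,207).
- Green plate: top (188,293), scene (200,194).

The pale plate matches the description. I'll check it in a close crop.

```bash
python3 - <<'E'
from h import *
t=cv2.imread('pics/top0.png');s=cv2.imread('pics/scene0.png')
a=cv2.resize(t[205:275,215:275],None,fx=5,fy=5,interpolation=cv2.INTER_CUBIC)   # 300x350
b=cv2.resize(t[150:250,320:420],(350,350),interpolation=cv2.INTER_CUBIC)
c=cv2.resize(s[185:225,235:310],(375,200),interpolation=cv2.INTER_CUBIC)
d=cv2.resize(s[215:320,320:450],(325,262),interpolation=cv2.INTER_CUBIC)
im=np.zeros((600,800,3),np.uint8); im[:350,:300]=a; im[:350,310:660]=b; im[360:560,:375]=c; im[330+8:600,400:725]=d
cv2.imwrite('pics/crop1.png',im)
# depth check
D=np.load('pics/top0.npy'); 
for uv in[(245,240),(300,250),(440,200),(374,235),(340,200),(289,306)]: print(uv,bydepth('top',uv,D[uv[1],uv[0]]).round(3),onplane('top',uv,0).round(3))
D=np.load('pics/scene0.npy'); 
for uv in[(273,207),(300,250),(340,330)]: print(uv,bydepth('scene',uv,D[uv[1],uv[0]]).round(3))
E
```

```text
(245, 240) [[0.544 0.285 0.008]] [[0.545 0.286 0.   ]]
(300, 250) [[ 0.517  0.118 -0.001]] [[0.517 0.118 0.   ]]
(440, 200) [[ 0.679 -0.309  0.003]] [[ 0.679 -0.309  0.   ]]
(374, 235) [[ 0.566 -0.106  0.006]] [[ 0.567 -0.106  0.   ]]
(340, 200) [[0.658 0.002 0.079]] [[ 0.674 -0.001  0.   ]]
(289, 306) [[0.349 0.147 0.004]] [[0.349 0.148 0.   ]]
(273, 207) [[0.545 0.282 0.009]]
(300, 250) [[ 0.534  0.104 -0.007]]
(340, 330) [[ 0.482 -0.178 -0.001]]
```

View pics/crop1.png

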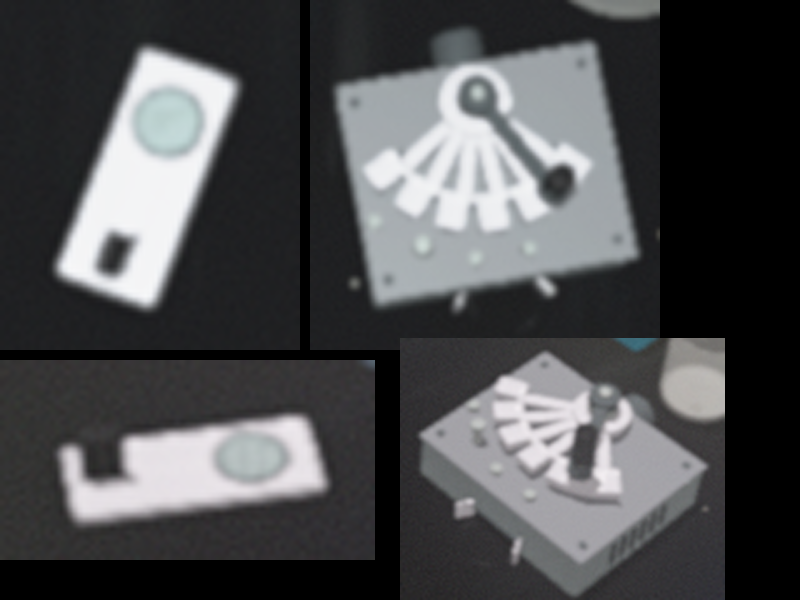

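The crop confirms the choice: a silver-white plate with a black grip and a tinted window toward the far (+x) end. In the unit crop, the second stud from the left, crop (423,245), is the tall one. The lever is parked on the right side. Next I'll measure everything from both views.

```bash
cat >> h.py <<'E'
def blob(n,p,fn,box,k=4):
    """largest blob in box (u0,v0,u1,v1) of 4x enlarged hsv mask: contour pixels, centroid"""
    u0,v0,u1,v1=box
    c=cv2.resize(p[v0:v1,u0:u1],None,fx=k,fy=k,interpolation=cv2.INTER_CUBIC)
    m=fn(cv2.cvtColor(c,cv2.COLOR_RGB2HSV).astype(int)).astype(np.uint8)
    cs=cv2.findContours(m,cv2.RETR_EXTERNAL,cv2.CHAIN_APPROX_NONE)[0]
    q=max(cs,key=cv2.contourArea); M=cv2.moments(q)
    pix=lambda a:(np.array(a)+.5)/k-.5+[u0,v0]
    return pix(q[:,0,:]),pix([M['m10']/M['m00'],M['m01']/M['m00']])
def tri(uvs):
    A=[];b=[]
    for n,uv in uvs.items():
        f,cx,cy,V,c=cal(n); a=undis(n,uv); R=V[:3,:3];o=-R.T@V[:3,3]
        d=R.T@np.array([a[0],-a[1],-1]);d/=np.linalg.norm(d);P=np.eye(3)-np.outer(d,d);A.append(P);b.append(P@o)
    x=np.linalg.lstsq(np.vstack(A),np.hstack(b),rcond=None)[0]
    return x,[np.linalg.norm(P@x-q) for P,q in zip(A,b)]
def rect(n,pts,z):
    X=onplane(n,pts,z)[:,:2]; (c,s,a)=cv2.minAreaRect((X*1000).astype(np.float32)); return np.round(c,1),np.round(s,1),round(a,2)
def load(t): return cv2.imread(f'pics/{t}.png')[:,:,::-1].copy()
E
python3 - <<'E'
from h import *
T=load('top0');S=load('scene0')
hsv=lambda p,u,v:cv2.cvtColor(p,cv2.COLOR_RGB2HSV)[v,u]
print('win',hsv(T,248,229),'plate',hsv(T,240,245),'unit',hsv(T,345,225),hsv(S,350,275),'front',hsv(S,380,300),'sector',hsv(T,352,196),'scwin',hsv(S,285,204),'scplate',hsv(S,268,210))
br=lambda h:h[...,2]>125
q,c=blob('top',T,br,(215,205,275,275)); print('slide top',rect('top',q,.008))
q,c=blob('scene',S,br,(235,185,310,225)); print('slide sc',rect('scene',q,.008))
win=lambda h:(h[...,1]>20)&(h[...,2]>150)
w={};
w['top']=blob('top',T,win,(225,212,265,260))[1]; w['scene']=blob('scene',S,win,(270,190,305,220))[1]; print('window',w,tri(w))
dk=lambda h:h[...,2]<110
g={'top':blob('top',T,dk,(233,248,245,262))[1]}; print('grip top cam',g,onplane('top',g['top'],.04))
un=lambda h:h[...,2]>95
q,c=blob('top',T,un,(322,155,418,240)); print('unit top',rect('top',q,.06)); 
for n in('top','scene'):
  V=cal(n)[3]; print(n,-V[:3,:3].T@V[:3,3])
kb=lambda h:h[...,2]<70
k={'top':blob('top',T,kb,(382,190,400,212))[1]};print('knob',k,onplane('top',k['top'],.148))
for n,I,box in(('top',T,(347,205,390,228)),):
  pass
D=np.load('pics/top0.npy');print('knob depth',[bydepth('top',(u,v),D[v,u])[0].round(3) for u,v in((393,203),(393,202),(352,220),(367,178))])
E
```

```text
win [ 87  26 210] plate [105   2 245] unit [ 99  14 180] [ 84  12 109] front [105   9 110] sector [105  11 180] scwin [ 90  12 194] scplate [150   6 229]
slide top (array([544.4, 288. ]), array([ 65.4, 150.6]), 71.11)
slide sc (array([547.3, 285.8]), array([ 71.7, 151.2]), 71.57)Traceback (most recent call last):
  File "<stdin>", line 10, in <module>
  File "h.py", line 25, in blob
    q=max(cs,key=cv2.contourArea); M=cv2.moments(q)
ValueError: max() iterable argument is empty
```

```bash
python3 - <<'E'
from h import *
T=load('top0');S=load('scene0')
for th in(130,170):
  br=lambda h:h[...,2]>th
  print(th,rect('top',blob('top',T,br,(215,205,275,275))[0],.008),rect('scene',blob('scene',S,br,(235,185,310,225))[0],.008))
w={'top':blob('top',T,lambda h:(h[...,1]>15)&(h[...,2]>150),(225,212,265,260))[1]}
w['scene']=blob('scene',S,lambda h:(h[...,2]<212)&(h[...,2]>150),(275,198,297,212))[1]; print('window',w,tri(w))
dk=lambda h:h[...,2]<130
g={'top':blob('top',T,dk,(232,247,245,263))[1]}; print('grip',g,onplane('top',g['top'],.04))
D=np.load('pics/scene0.npy');print('grip depth scene',[bydepth('scene',(u,v),D[v,u])[0].round(3) for u,v in((255,203),(255,205),(257,205))])
for th in(80,110,140):
  q,c=blob('top',T,lambda h:h[...,2]>th,(322,158,418,240)); print('unit top',th,rect('top',q,.06)) 
for n in('top','scene'):
  V=cal(n)[3]; print(n,-V[:3,:3].T@V[:3,3])
k={'top':blob('top',T,lambda h:h[...,2]<80,(384,194,400,212))[1]};print('knob',k,onplane('top',k['top'],.148))
D=np.load('pics/top0.npy');print('depths',[bydepth('top',(u,v),D[v,u])[0].round(3) for u,v in((391,202),(392,201),(352,220),(367,178))])
E
```

```text
130 (array([544.4, 288. ]), array([ 65.1, 150.1]), 71.1) (array([547.3, 286. ]), array([ 71. , 150.7]), 71.48)
170 (array([544.4, 288.1]), array([ 62.3, 147.2]), 71.06) (array([547.7, 286.5]), array([ 66. , 147.4]), 71.46)
window {'top': array([248.17716109, 228.97637201]), 'scene': array([284.49914218, 203.58042674])} (array([0.57860799, 0.27580811, 0.0118203 ]), [np.float64(0.0013451672890694808), np.float64(0.0013451672890694745)])
grip {'top': array([237.42627584, 255.43693475])} [[0.49392593 0.3013656  0.04      ]]
grip depth scene [array([0.496, 0.298, 0.033]), array([0.496, 0.299, 0.025]), array([0.503, 0.3  , 0.022])]
unit top 80 (array([672.2, -85.5]), array([238.9, 229.7]), 11.25)
unit top 110 (array([661.1, -87.6]), array([213.4, 226.4]), 11.29)
unit top 140 (array([660.1, -87.9]), array([208.1, 222.6]), 11.23)
top [0.36059482 0.06753478 1.52775313]
scene [ 0.01931326 -0.79639329  1.08297339]
knob {'top': array([390.25014899, 201.92565554])} [[ 0.64064218 -0.13443675  0.148     ]]
depths [array([ 0.641, -0.137,  0.147]), array([ 0.643, -0.139,  0.148]), array([ 0.598, -0.033,  0.088]), array([ 0.72 , -0.075,  0.098])]
```

```bash
python3 - <<'E'
from h import *
T=load('top0')
def fitframe(th):
  q,c=blob('top',T,lambda h:h[...,2]>th,(322,158,418,240)); X=onplane('top',q,.06)[:,:2]
  yaw=np.radians(11)
  for _ in range(4):
    R=np.array([[np.cos(yaw),-np.sin(yaw)],[np.sin(yaw),np.cos(yaw)]])
    L=X@R; cx,cy=(L.max(0)+L.min(0))/2
    # left/right edges: |y-cy|>95 mid x ; back edge
    mid=abs(L[:,0]-np.median(L[:,0]))<.07
    l=L[(L[:,1]>cy+.09)&mid]; r=L[(L[:,1]<cy-.09)&mid]
    f=L[(L[:,0]<cx-.07)&(abs(L[:,1]-cy)<.1)&(abs(L[:,1]-cy)>.055)]; b=L[(L[:,0]>cx+.06)&(abs(L[:,1]-cy)<.1)&(L[:,1]<cy-.0)]
    rob=lambda a,b_:np.polyfit(a,b_,1)
    s=[-rob(l[:,0],l[:,1])[0],-rob(r[:,0],r[:,1])[0],rob(f[:,1],f[:,0])[0],rob(b[:,1],b[:,0])[0]]
    yaw-=np.mean(s)
  fx=np.median(f[:,0]);bx=np.median(b[:,0]);ly=np.median(l[:,1]);ry=np.median(r[:,1])
  print(th,'yaw',np.degrees(yaw),'slopes',np.degrees(s),'depth',bx-fx,'width',ly-ry)
  for nm,x0 in(('from back',bx-.185),('front',fx),('mid',(fx+bx)/2-.0925)): print(nm,R@[x0,(ly+ry)/2], 'pivot',R@[x0+.15,(ly+ry)/2])
  return yaw
for th in(110,140,160): yaw=fitframe(th)
# rectified view, 3 px/mm... at z=.022 around front
O=np.array([.568,-.11]);R=np.array([[np.cos(yaw),-np.sin(yaw)],[np.sin(yaw),np.cos(yaw)]])
def rectimg(z,x0,x1,y0,y1,s):
  f,cx,cy,V,c=cal('top')
  xs=np.arange(x1,x0,-s);ys=np.arange(y1,y0,-s);gx,gy=np.meshgrid(xs,ys,indexing='ij')
  W=np.stack([gx,gy],-1)@R.T+O; P=np.concatenate([W,np.full(W.shape[:2]+(1,),z)],-1)@V[:3,:3].T+V[:3,3]
  u=cx+f*P[...,0]/-P[...,2];v=cy+f*-P[...,1]/-P[...,2]
  return cv2.remap(T,u.astype(np.float32),v.astype(np.float32),cv2.INTER_CUBIC)
im=rectimg(.022,-.04,.04,-.06,.06,.0002)
cv2.imwrite('pics/front.png',im[:,:,::-1])
g=im.max(-1).astype(int)
for x in(-.012,-.008,-.004): print(x,g[int((.04-x)/.0002)][::10].tolist())
E
```

```text
110 yaw 10.814420665536689 slopes [-0.29095952 -0.30290487 -0.32704009  0.92090447] depth 0.19037286549733878 width 0.2244202620458205
from back [ 0.57937911 -0.10313001] pivot [ 0.72671512 -0.07498573]
front [ 0.57410167 -0.10413812] pivot [ 0.72143768 -0.07599384]
mid [ 0.57674039 -0.10363407] pivot [ 0.7240764  -0.07548978]
140 yaw 10.878751293488737 slopes [-0.17606607 -0.3742927  -0.31717128  0.86753004] depth 0.1859088194746944 width 0.22048591619581004
from back [ 0.57715786 -0.10356815] pivot [ 0.72446218 -0.07525846]
front [ 0.57626537 -0.10373967] pivot [ 0.72356969 -0.07542998]
mid [ 0.57671162 -0.10365391] pivot [ 0.72401593 -0.07534422]
160 yaw 10.74138979244688 slopes [-0.12710067 -0.67034503 -0.66981567  1.46726136] depth 0.18178442904516745 width 0.21665239950079784
from back [ 0.57486794 -0.10349642] pivot [ 0.7222397  -0.07553996]
front [ 0.57802717 -0.10289711] pivot [ 0.72539893 -0.07494065]
mid [ 0.57644755 -0.10319677] pivot [ 0.72381932 -0.07524031]
-0.012 [33, 33, 32, 31, 33, 34, 35, 34, 34, 35, 34, 33, 34, 37, 38, 38, 36, 34, 32, 33, 33, 32, 33, 33, 33, 33, 33, 33, 33, 33, 32, 31, 32, 32, 31, 32, 33, 33, 33, 33, 33, 33, 33, 34, 35, 36, 37, 39, 38, 36, 34, 33, 34, 34, 34, 35, 36, 36, 37, 37]
-0.008 [34, 32, 31, 33, 38, 48, 58, 64, 62, 54, 44, 37, 37, 38, 39, 38, 36, 34, 32, 32, 32, 32, 33, 33, 32, 32, 32, 33, 33, 32, 32, 32, 32, 33, 34, 32, 32, 32, 34, 34, 33, 33, 36, 40, 46, 56, 69, 80, 83, 75, 63, 47, 38, 33, 33, 35, 37, 37, 36, 37]
-0.004 [32, 33, 33, 33, 44, 63, 87, 107, 112, 107, 89, 69, 51, 40, 40, 37, 34, 32, 32, 33, 31, 31, 32, 32, 33, 32, 32, 32, 32, 33, 33, 32, 31, 31, 32, 32, 32, 31, 31, 31, 33, 36, 40, 47, 66, 95, 125, 154, 163, 152, 119, 81, 53, 36, 35, 35, 35, 34, 35, 36]
```

View pics/front.png

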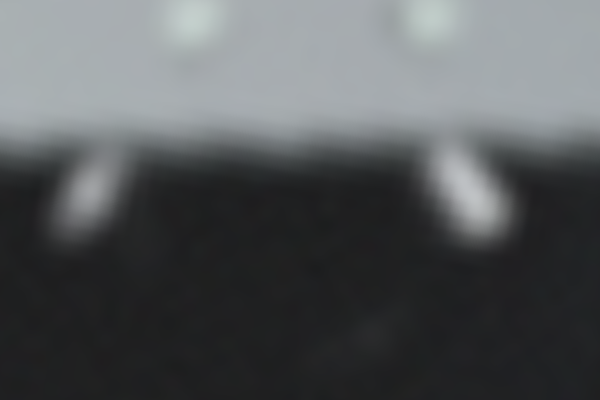

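The rectified front view shows the two guide cheeks at (85,195) and (465,195). They straddle the slot, and their midpoint is within 1 mm of the line fitted to the unit's outline. The unit is at (0.5765,-0.104) with yaw about 10.9°. The tall stud is at the -30° notch and the lever is at about +26°. I'll read the notch angles from the picture and work out the first move.

```bash
cat >> h.py <<'E'
from scipy.spatial.transform import Rotation as Ro
def go(x,y,z,yaw):
    """print shift (cm) and wz from measured pose to a down-pointing pose with tool y at world angle yaw (deg, mod 180)"""
    o=monitor.get_obs(); R=Ro.from_quat(o['tool_rot']).as_matrix()
    d=R.T@(np.array([x,y,z])-o['eef_pos'])*100
    a=np.degrees(np.arctan2(R[1,1],R[0,1])); w=-((yaw-a+90)%180-90)
    print('cur',o['eef_pos'].round(4),'yaw',a.round(2),'F',o['ft_force'].round(1),'T',o['ft_torque'].round(2),'gw',round(o['grip_width'],4),'t',round(o['clock'],2))
    print('  dx %.2f dy %.2f dz %.2f wz %.3f'%(*d,np.radians(w)),'tilt',np.round(R[:,2],3))
UY=np.radians(10.9); UO=np.array([.5765,-.104])
UR=np.array([[np.cos(UY),-np.sin(UY)],[np.sin(UY),np.cos(UY)]])
def unit(x,y): return UO+UR@[x,y]
def kn(deg,r=.1): return unit(.15-r*np.cos(np.radians(deg)),-r*np.sin(np.radians(deg)))
E
python3 - <<'E'
from h import *
T=load('top0').astype(np.float32).max(-1); f,cx,cy,V,c=cal('top')
an=np.arange(-66,40,2)
for r in(.096,.1,.104):
  P=np.array([[*kn(a,r),.078] for a in an])@V[:3,:3].T+V[:3,3]
  u=cx+f*P[:,0]/-P[:,2];v=cy+f*P[:,1]/P[:,2]
  val=cv2.remap(T,u.astype(np.float32)[None],v.astype(np.float32)[None],cv2.INTER_CUBIC)[0]
  print(r,' '.join(f'{a}:{int(b)}' for a,b in zip(an,val)))
go(.496,.304,.10,71.1)
print(unit(-.155,0),unit(-.065,0),[kn(a) for a in(26,-30)])
E
```

```text
0.096 -66:239 -64:240 -62:240 -60:241 -58:240 -56:227 -54:186 -52:176 -50:205 -48:231 -46:239 -44:240 -42:240 -40:241 -38:240 -36:226 -34:189 -32:173 -30:196 -28:227 -26:239 -24:241 -22:241 -20:242 -18:240 -16:229 -14:195 -12:172 -10:189 -8:227 -6:239 -4:240 -2:240 0:241 2:240 4:228 6:197 8:168 10:173 12:216 14:237 16:239 18:240 20:239 22:208 24:138 26:87 28:60 30:48 32:52 34:62 36:63 38:56
0.1 -66:238 -64:241 -62:241 -60:242 -58:240 -56:221 -54:177 -52:172 -50:202 -48:230 -46:239 -44:241 -42:240 -40:242 -38:240 -36:225 -34:186 -32:176 -30:194 -28:226 -26:238 -24:240 -22:241 -20:242 -18:240 -16:229 -14:195 -12:176 -10:186 -8:221 -6:237 -4:240 -2:240 0:241 2:240 4:231 6:199 8:172 10:172 12:215 14:236 16:240 18:240 20:238 22:212 24:139 26:90 28:70 30:55 32:53 34:59 36:62 38:54
0.104 -66:239 -64:241 -62:241 -60:242 -58:239 -56:212 -54:170 -52:173 -50:195 -48:228 -46:239 -44:241 -42:241 -40:242 -38:239 -36:217 -34:177 -32:173 -30:186 -28:224 -26:239 -24:241 -22:242 -20:241 -18:239 -16:225 -14:192 -12:176 -10:180 -8:211 -6:236 -4:239 -2:240 0:241 2:240 4:229 6:195 8:171 10:170 12:211 14:236 16:239 18:240 20:240 22:226 24:159 26:97 28:73 30:57 32:50 34:53 36:57 38:58
cur [0.174  0.4682 0.2305] yaw 69.62 F [-0.3  0.2 -0.9] T [0.02 0.   0.02] gw 0.0855 t 0.1
  dx -35.90 dy -4.15 dz 13.06 wz -0.026 tilt [-0.001 -0.002 -1.   ]
[ 0.4242964  -0.13330979] [ 0.51267268 -0.1162912 ] [array([ 0.64382534, -0.13567771]), array([ 0.62929892, -0.04291389])]
```

{"api": "arm_command", "payload": {"increments": [{"dx": -5, "dy": -0.6, "dz": 0, "grip": 5}, {"dx": -10, "dy": -1.2, "dz": 2, "grip": 5}, {"dx": -15, "dy": -1.8, "dz": 4, "grip": 5}, {"dx": -20, "dy": -2.4, "dz": 6, "grip": 5}, {"dx": -25, "dy": -3, "dz": 8, "wz": -0.026, "grip": 5}, {"dx": -30, "dy": -3.5, "dz": 10, "wz": -0.026, "grip": 5}, {"dx": -35, "dy": -4.1, "dz": 12, "wz": -0.026, "grip": 5}, {"dx": -35.9, "dy": -4.15, "dz": 13, "wz": -0.026, "grip": 5}, {"dx": -35.9, "dy": -4.15, "dz": 13, "wz": -0.026, "grip": 5}, {"dx": -35.9, "dy": -4.15, "dz": 13, "wz": -0.026, "grip": 5}]}}

```text
validation failed for argument at $.in...
```

```bash
python3 - <<'E'
from h import *
go(.496,.304,.014,71.1)
E
```

```text
cur [0.174  0.4682 0.2305] yaw 69.62 F [-0.3  0.2 -0.9] T [0.02 0.   0.02] gw 0.0855 t 0.1
  dx -35.90 dy -4.13 dz 21.66 wz -0.026 tilt [-0.001 -0.002 -1.   ]
```

{"api": "arm_command", "payload": {"increments": [{"dx": -5.0, "dy": -0.6, "dz": 0.0, "wx": 0.0, "wy": 0.0, "wz": 0.0, "grip": 5.0}]}}

```text
clock: 0.2
eef_pos: [0.2154, 0.4477, 0.2306]
tool_rot: [0.173, 0.985, 0.0, -0.001]
ft_force: [1.3, 1.1, -0.6]
grip_width: 0.0728
grasp_force: 0.0
```

{"api": "arm_command", "payload": {"increments": [{"dx": -5.0, "dy": -0.6, "dz": 2.0, "wx": 0.0, "wy": 0.0, "wz": -0.02, "grip": 5.0}, {"dx": -10.0, "dy": -1.2, "dz": 4.0, "wx": 0.0, "wy": 0.0, "wz": -0.02, "grip": 5.0}, {"dx": -15.0, "dy": -1.8, "dz": 6.0, "wx": 0.0, "wy": 0.0, "wz": -0.02, "grip": 5.0}, {"dx": -20.0, "dy": -2.4, "dz": 8.0, "wx": 0.0, "wy": 0.0, "wz": -0.02, "grip": 5.0}, {"dx": -25.0, "dy": -3.0, "dz": 10.0, "wx": 0.0, "wy": 0.0, "wz": -0.02, "grip": 5.0}, {"dx": -29.0, "dy": -3.4, "dz": 12.0, "wx": 0.0, "wy": 0.0, "wz": -0.02, "grip": 5.0}, {"dx": -30.9, "dy": -3.55, "dz": 13.0, "wx": 0.0, "wy": 0.0, "wz": -0.02, "grip": 5.0}, {"dx": -30.9, "dy": -3.55, "dz": 13.0, "wx": 0.0, "wy": 0.0, "wz": -0.02, "grip": 5.0}, {"dx": -30.9, "dy": -3.55, "dz": 13.0, "wx": 0.0, "wy": 0.0, "wz": -0.02, "grip": 5.0}]}}

```text
clock: 1.1
eef_pos: [0.4956, 0.3039, 0.1]
tool_rot: [0.168, 0.986, -0.001, -0.001]
ft_force: [0.1, -0.3, -0.0]
grip_width: 0.0498
grasp_force: 0.0
```

```bash
python3 - <<'E'
from h import *
go(.496,.304,.014,71.1)
E
```

```text
cur [0.4956 0.3039 0.1   ] yaw 70.66 F [ 0.1 -0.3 -0. ] T [ 0.04  0.03 -0.02] gw 0.0498 t 1.1
  dx -0.06 dy 0.04 dz 8.60 wz -0.008 tilt [-0.003 -0.001 -1.   ]
```

{"api": "arm_command", "payload": {"increments": [{"dx": 0.0, "dy": 0.0, "dz": 3.0, "wx": 0.0, "wy": 0.0, "wz": -0.01, "grip": 5.0}, {"dx": 0.0, "dy": 0.0, "dz": 6.0, "wx": 0.0, "wy": 0.0, "wz": -0.01, "grip": 5.0}, {"dx": 0.0, "dy": 0.0, "dz": 8.5, "wx": 0.0, "wy": 0.0, "wz": -0.01, "grip": 5.0}, {"dx": 0.0, "dy": 0.0, "dz": 8.5, "wx": 0.0, "wy": 0.0, "wz": -0.01, "grip": 5.0}, {"dx": 0.0, "dy": 0.0, "dz": 8.5, "wx": 0.0, "wy": 0.0, "wz": -0.01, "grip": 2.0}, {"dx": 0.0, "dy": 0.0, "dz": 8.5, "wx": 0.0, "wy": 0.0, "wz": -0.01, "grip": 0.5}, {"dx": 0.0, "dy": 0.0, "dz": 8.5, "wx": 0.0, "wy": 0.0, "wz": -0.01, "grip": 0.5}, {"dx": 0.0, "dy": 0.0, "dz": 8.5, "wx": 0.0, "wy": 0.0, "wz": -0.01, "grip": 0.5}, {"dx": 0.0, "dy": 0.0, "dz": 8.5, "wx": 0.0, "wy": 0.0, "wz": -0.01, "grip": 0.5}, {"dx": 0.0, "dy": 0.0, "dz": 8.5, "wx": 0.0, "wy": 0.0, "wz": -0.01, "grip": 0.5}]}}

```text
clock: 2.1
eef_pos: [0.4973, 0.3062, 0.0187]
tool_rot: [0.162, 0.987, 0.002, 0.001]
ft_force: [-1.5, 0.9, 5.7]
grip_width: 0.0109
grasp_force: 60.6
```

```bash
python3 - <<'E'
from h import *
x,y=unit(-.165,0)
go(x,y,.034,100.9)
for a in(70.9,80,90): print(a)
E
```

```text
cur [0.4973 0.3062 0.0187] yaw 71.35 F [-1.5  0.9  5.7] T [0.01 0.24 0.02] gw 0.0109 t 2.1
  dx -6.27 dy -44.47 dz -1.69 wz -0.516 tilt [ 0.003  0.003 -1.   ]
70.9
80
90
```

{"api": "arm_command", "payload": {"increments": [{"dx": 0.0, "dy": 0.0, "dz": -3.0, "wx": 0.0, "wy": 0.0, "wz": 0.0, "grip": 0.5}, {"dx": 0.0, "dy": -2.0, "dz": -6.0, "wx": 0.0, "wy": 0.0, "wz": 0.0, "grip": 0.5}, {"dx": 0.5, "dy": -6.0, "dz": -9.0, "wx": 0.0, "wy": 0.0, "wz": -0.06, "grip": 0.5}, {"dx": 0.5, "dy": -10.0, "dz": -9.0, "wx": 0.0, "wy": 0.0, "wz": -0.12, "grip": 0.5}, {"dx": 0.0, "dy": -14.5, "dz": -9.0, "wx": 0.0, "wy": 0.0, "wz": -0.18, "grip": 0.5}, {"dx": -1.0, "dy": -19.0, "dz": -9.0, "wx": 0.0, "wy": 0.0, "wz": -0.24, "grip": 0.5}, {"dx": -2.0, "dy": -23.5, "dz": -9.0, "wx": 0.0, "wy": 0.0, "wz": -0.3, "grip": 0.5}, {"dx": -3.0, "dy": -28.0, "dz": -9.0, "wx": 0.0, "wy": 0.0, "wz": -0.36, "grip": 0.5}, {"dx": -4.0, "dy": -32.0, "dz": -9.0, "wx": 0.0, "wy": 0.0, "wz": -0.42, "grip": 0.5}, {"dx": -5.0, "dy": -36.0, "dz": -9.0, "wx": 0.0, "wy": 0.0, "wz": -0.5, "grip": 0.5}]}}

```text
clock: 3.1
eef_pos: [0.4275, -0.054, 0.1069]
tool_rot: [-0.088, 0.996, -0.0, 0.0]
ft_force: [1.0, -0.5, -2.3]
grip_width: 0.0109
grasp_force: 59.5
```

```bash
python3 - <<'E'
from h import *
x,y=unit(-.165,0)
go(x,y,.08,100.9)
E
```

```text
cur [ 0.4275 -0.054   0.1069] yaw 100.13 F [ 1.  -0.5 -2.3] T [-0.01 -0.02 -0.03] gw 0.0109 t 3.1
  dx 2.72 dy -7.77 dz 2.69 wz -0.013 tilt [ 0.001 -0.    -1.   ]
```

{"api": "arm_command", "payload": {"increments": [{"dx": 1.5, "dy": -4.0, "dz": 1.0, "wx": 0.0, "wy": 0.0, "wz": -0.013, "grip": 0.5}, {"dx": 2.7, "dy": -7.7, "dz": 2.7, "wx": 0.0, "wy": 0.0, "wz": -0.013, "grip": 0.5}, {"dx": 2.7, "dy": -7.7, "dz": 2.7, "wx": 0.0, "wy": 0.0, "wz": -0.013, "grip": 0.5}, {"dx": 2.7, "dy": -7.7, "dz": 2.7, "wx": 0.0, "wy": 0.0, "wz": -0.013, "grip": 0.5}, {"dx": 2.7, "dy": -7.7, "dz": 2.7, "wx": 0.0, "wy": 0.0, "wz": -0.013, "grip": 0.5}]}}

```text
clock: 3.6
eef_pos: [0.4151, -0.1322, 0.0797]
tool_rot: [-0.094, 0.996, 0.0, 0.0]
ft_force: [-0.7, 0.1, -1.4]
grip_width: 0.0109
grasp_force: 59.5
```

```bash
python3 - <<'E'
from h import *
x,y=unit(-.165,0)
go(x,y,.02,100.9)
T,_=grab('top','top1')
# plate at underside height ~ tcp-.0187
z=monitor.get_obs()['eef_pos'][2]-.0187+.008
r=rect('top',blob('top',T,lambda h:h[...,2]>150,(355,235,415,300))[0],z);print(z,r)
t=T[225:310,330:430]; cv2.imwrite('pics/t1.png',cv2.resize(t[:,:,::-1],None,fx=6,fy=6,interpolation=cv2.INTER_CUBIC))
E
```

```text
cur [ 0.4151 -0.1322  0.0797] yaw 100.76 F [-0.7  0.1 -1.4] T [-0.03  0.12  0.02] gw 0.0109 t 3.6
  dx 0.12 dy -0.28 dz 5.97 wz -0.003 tilt [ 0.001  0.    -1.   ]
0.06910109625152684 (array([ 440.4, -178.4]), array([ 73.1, 136. ]), 89.46)
```

View pics/t1.png

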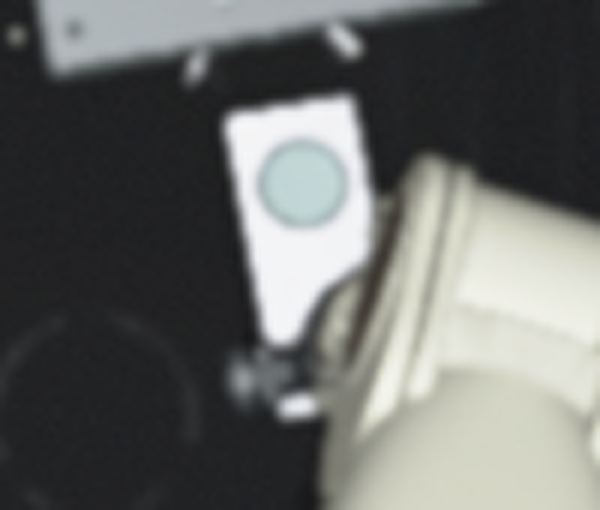

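The slide is held straight, with its window at crop (303,184), and points at the mouth between the cheeks at (195,65) and (345,40). Next I'll check its lateral offset.

```bash
python3 - <<'E'
from h import *
T=load('top1'); S,_=grab('scene','scene1')
w={'top':blob('top',T,lambda h:(h[...,1]>15)&(h[...,2]>150),(367,243,393,267))[1]}
print(w, onplane('top',w['top'],.069))
p=onplane('top',w['top'],.069)[0]; print('window in unit',UR.T@(p[:2]-UO)); o=monitor.get_obs(); print('tcp in unit',UR.T@(o['eef_pos'][:2]-UO))
t=T.max(-1); 
# plate side edges at rows: left/right edge midpoints in unit frame
f,cx,cy,V,c=cal('top')
for x in(-.05,-.06,-.09,-.1):
  ys=np.arange(.05,-.05,-.0005); P=np.array([[*unit(x,y),.069] for y in ys])@V[:3,:3].T+V[:3,3]
  v=cv2.remap(t.astype(np.float32),(cx+f*P[:,0]/-P[:,2]).astype(np.float32)[None],(cy+f*P[:,1]/P[:,2]).astype(np.float32)[None],cv2.INTER_CUBIC)[0]
  i=np.where(v>140)[0]; print(x,ys[i[0]],ys[i[-1]],(ys[i[0]]+ys[i[-1]])/2)
E
```

```text
{'top': array([380.03034705, 255.16830984])} [[ 0.49913058 -0.11593918  0.069     ]]
window in unit [-0.07823122  0.00290643]
tcp in unit [-0.1634679   0.00319077]
-0.05 0.03499999999999999 -0.028500000000000067 0.0032499999999999613
-0.06 0.03499999999999999 -0.029000000000000067 0.002999999999999961
-0.09 0.03499999999999999 -0.049500000000000086 -0.007250000000000048
-0.1 0.03499999999999999 -0.049500000000000086 -0.007250000000000048
```

{"api": "arm_command", "payload": {"increments": [{"dx": 0.1, "dy": -0.28, "dz": 2.0, "wx": 0.0, "wy": 0.0, "wz": 0.0, "grip": 0.5}, {"dx": 0.1, "dy": -0.28, "dz": 4.0, "wx": 0.0, "wy": 0.0, "wz": 0.0, "grip": 0.5}, {"dx": 0.1, "dy": -0.28, "dz": 5.5, "wx": 0.0, "wy": 0.0, "wz": 0.0, "grip": 0.5}, {"dx": 0.1, "dy": -0.28, "dz": 6.1, "wx": 0.0, "wy": 0.0, "wz": 0.0, "grip": 0.5}, {"dx": 0.1, "dy": -0.28, "dz": 6.1, "wx": 0.0, "wy": 0.0, "wz": 0.0, "grip": 0.5}, {"dx": 0.1, "dy": -0.28, "dz": 6.1, "wx": 0.0, "wy": 0.0, "wz": 0.0, "grip": 0.5}]}}

```text
clock: 4.3
eef_pos: [0.4152, -0.135, 0.019]
tool_rot: [-0.094, 0.996, -0.0, 0.001]
ft_force: [0.5, -0.6, 0.6]
grip_width: 0.0113
grasp_force: 59.6
```

```bash
python3 - <<'E'
from h import *
for X in(-.13,-.1,-.065):
  x,y=unit(X,0); go(x,y,.0187,100.9)
E
```

```text
cur [ 0.4152 -0.135   0.019 ] yaw 100.83 F [ 0.5 -0.6  0.6] T [-0.03  0.05  0.01] gw 0.0113 t 4.3
  dx -3.42 dy 0.00 dz 0.03 wz -0.001 tilt [ 0.001 -0.    -1.   ]
cur [ 0.4152 -0.135   0.019 ] yaw 100.83 F [ 0.5 -0.6  0.6] T [-0.03  0.05  0.01] gw 0.0113 t 4.3
  dx -6.42 dy 0.01 dz 0.04 wz -0.001 tilt [ 0.001 -0.    -1.   ]
cur [ 0.4152 -0.135   0.019 ] yaw 100.83 F [ 0.5 -0.6  0.6] T [-0.03  0.05  0.01] gw 0.0113 t 4.3
  dx -9.92 dy 0.01 dz 0.04 wz -0.001 tilt [ 0.001 -0.    -1.   ]
```

{"api": "arm_command", "payload": {"increments": [{"dx": -0.8, "dy": 0.0, "dz": 0.0, "wx": 0.0, "wy": 0.0, "wz": 0.0, "grip": 0.5}, {"dx": -1.6, "dy": 0.0, "dz": 0.0, "wx": 0.0, "wy": 0.0, "wz": 0.0, "grip": 0.5}, {"dx": -2.4, "dy": 0.0, "dz": 0.0, "wx": 0.0, "wy": 0.0, "wz": 0.0, "grip": 0.5}, {"dx": -3.0, "dy": 0.0, "dz": 0.0, "wx": 0.0, "wy": 0.0, "wz": 0.0, "grip": 0.5}, {"dx": -3.6, "dy": 0.0, "dz": 0.0, "wx": 0.0, "wy": 0.0, "wz": 0.0, "grip": 0.5}, {"dx": -4.2, "dy": 0.0, "dz": 0.0, "wx": 0.0, "wy": 0.0, "wz": 0.0, "grip": 0.5}, {"dx": -4.8, "dy": 0.0, "dz": 0.0, "wx": 0.0, "wy": 0.0, "wz": 0.0, "grip": 0.5}, {"dx": -5.4, "dy": 0.0, "dz": 0.0, "wx": 0.0, "wy": 0.0, "wz": 0.0, "grip": 0.5}, {"dx": -5.4, "dy": 0.0, "dz": 0.0, "wx": 0.0, "wy": 0.0, "wz": 0.0, "grip": 0.5}]}}

```text
clock: 5.2
eef_pos: [0.4689, -0.1256, 0.0187]
tool_rot: [-0.094, 0.996, -0.0, 0.001]
ft_force: [-0.4, 0.3, 3.4]
grip_width: 0.0108
grasp_force: 60.4
```

```bash
python3 - <<'E'
from h import *
x,y=unit(-.065,0); go(x,y,.0187,100.9)
o=monitor.get_obs(); print('tcp in unit',UR.T@(o['eef_pos'][:2]-UO),UR.T@o['ft_force'][:2])
E
```

```text
cur [ 0.4689 -0.1256  0.0187] yaw 100.75 F [-0.4  0.3  3.4] T [ 0.02 -0.02  0.01] gw 0.0108 t 5.2
  dx -4.48 dy 0.10 dz 0.01 wz -0.003 tilt [ 0.002 -0.    -1.   ]
tcp in unit [-0.10976724 -0.00087491] [-0.3187796   0.41601799]
```

{"api": "arm_command", "payload": {"increments": [{"dx": -0.6, "dy": 0.03, "dz": 0.0, "wx": 0.0, "wy": 0.0, "wz": 0.0, "grip": 0.5}, {"dx": -1.2, "dy": 0.03, "dz": 0.0, "wx": 0.0, "wy": 0.0, "wz": 0.0, "grip": 0.5}, {"dx": -1.8, "dy": 0.03, "dz": 0.0, "wx": 0.0, "wy": 0.0, "wz": 0.0, "grip": 0.5}, {"dx": -2.4, "dy": 0.03, "dz": 0.0, "wx": 0.0, "wy": 0.0, "wz": 0.0, "grip": 0.5}, {"dx": -3.0, "dy": 0.03, "dz": 0.0, "wx": 0.0, "wy": 0.0, "wz": 0.0, "grip": 0.5}, {"dx": -3.5, "dy": 0.03, "dz": 0.0, "wx": 0.0, "wy": 0.0, "wz": 0.0, "grip": 0.5}, {"dx": -3.8, "dy": 0.03, "dz": 0.0, "wx": 0.0, "wy": 0.0, "wz": 0.0, "grip": 0.5}, {"dx": -3.8, "dy": 0.03, "dz": 0.0, "wx": 0.0, "wy": 0.0, "wz": 0.0, "grip": 0.5}]}}

```text
clock: 6.0
eef_pos: [0.5047, -0.1183, 0.0187]
tool_rot: [-0.093, 0.996, -0.0, -0.0]
ft_force: [-3.4, -0.7, 6.8]
grip_width: 0.0107
grasp_force: 60.5
```

```bash
python3 - <<'E'
from h import *
x,y=unit(-.065,0); go(x,y,.0187,100.9)
o=monitor.get_obs(); print('tcp in unit',UR.T@(o['eef_pos'][:2]-UO),UR.T@o['ft_force'][:2])
E
```

```text
cur [ 0.5047 -0.1183  0.0187] yaw 100.72 F [-3.4 -0.7  6.8] T [-0.07  0.54 -0.05] gw 0.0107 t 6.0
  dx -0.83 dy 0.05 dz -0.00 wz -0.003 tilt [-0.001 -0.    -1.   ]
tcp in unit [-0.07325795 -0.00048837] [-3.50517938e+00 -3.04314766e-03]
```

{"api": "arm_command", "payload": {"increments": [{"dx": -0.3, "dy": 0.0, "dz": 0.0, "wx": 0.0, "wy": 0.0, "wz": 0.0, "grip": 0.5}, {"dx": -0.6, "dy": 0.0, "dz": 0.0, "wx": 0.0, "wy": 0.0, "wz": 0.0, "grip": 0.5}, {"dx": -0.8, "dy": 0.0, "dz": 0.0, "wx": 0.0, "wy": 0.0, "wz": 0.0, "grip": 0.5}, {"dx": -1.0, "dy": 0.0, "dz": 0.0, "wx": 0.0, "wy": 0.0, "wz": 0.0, "grip": 0.5}, {"dx": -1.2, "dy": 0.0, "dz": 0.0, "wx": 0.0, "wy": 0.0, "wz": 0.0, "grip": 0.5}, {"dx": -1.2, "dy": 0.0, "dz": 0.0, "wx": 0.0, "wy": 0.0, "wz": 0.0, "grip": 0.5}]}}

```text
clock: 6.6
eef_pos: [0.5153, -0.1163, 0.0187]
tool_rot: [-0.093, 0.996, -0.0, -0.001]
ft_force: [-6.8, -1.8, 8.3]
grip_width: 0.011
grasp_force: 60.9
```

```bash
python3 - <<'E'
from h import *
x,y=unit(-.065,0); go(x,y,.0187,100.9)
o=monitor.get_obs(); print('tcp in unit',UR.T@(o['eef_pos'][:2]-UO),UR.T@o['ft_force'][:2])
E
```

```text
cur [ 0.5153 -0.1163  0.0187] yaw 100.7 F [-6.8 -1.8  8.3] T [-0.13  0.93 -0.04] gw 0.011 t 6.6
  dx 0.26 dy 0.05 dz -0.00 wz -0.004 tilt [-0.003 -0.001 -1.   ]
tcp in unit [-0.06243052 -0.00047419] [-7.03571267 -0.5038171 ]
```

{"api": "arm_command", "payload": {"increments": [{"dx": -0.3, "dy": 0.0, "dz": 0.0, "wx": 0.0, "wy": 0.0, "wz": 0.0, "grip": 0.5}, {"dx": -0.6, "dy": 0.0, "dz": 0.0, "wx": 0.0, "wy": 0.0, "wz": 0.0, "grip": 0.5}, {"dx": -0.8, "dy": 0.0, "dz": 0.0, "wx": 0.0, "wy": 0.0, "wz": 0.0, "grip": 0.5}, {"dx": -0.8, "dy": 0.0, "dz": 0.0, "wx": 0.0, "wy": 0.0, "wz": 0.0, "grip": 0.5}]}}

```text
clock: 7.0
eef_pos: [0.5153, -0.1163, 0.0185]
tool_rot: [-0.092, 0.996, -0.001, -0.009]
ft_force: [-25.0, -7.0, 25.1]
grip_width: 0.0109
grasp_force: 63.5
```

```bash
python3 - <<'E'
from h import *
x,y=unit(-.065,0); go(x,y,.0187,100.9)
o=monitor.get_obs(); print('tcp in unit',UR.T@(o['eef_pos'][:2]-UO),UR.T@o['ft_force'][:2])
E
```

```text
cur [ 0.5153 -0.1163  0.0185] yaw 100.57 F [-25.   -7.   25.1] T [-1.1   4.37 -0.  ] gw 0.0109 t 7.0
  dx 0.26 dy 0.04 dz -0.01 wz -0.006 tilt [-0.017 -0.004 -1.   ]
tcp in unit [-0.06241607 -0.00046067] [-25.8619424   -2.15339634]
```

Position is unchanged while the force rose to 26 N, so the slide is against the end stop. I'll relax, open and lift.

{"api": "arm_command", "payload": {"increments": [{"dx": 0.7, "dy": 0.0, "dz": 0.0, "wx": 0.0, "wy": 0.0, "wz": 0.0, "grip": 0.5}, {"dx": 0.75, "dy": 0.0, "dz": 0.0, "wx": 0.0, "wy": 0.0, "wz": 0.0, "grip": 4.0}, {"dx": 0.75, "dy": 0.0, "dz": 0.0, "wx": 0.0, "wy": 0.0, "wz": 0.0, "grip": 4.0}, {"dx": 0.75, "dy": 0.0, "dz": 0.0, "wx": 0.0, "wy": 0.0, "wz": 0.0, "grip": 4.0}, {"dx": 0.75, "dy": 0.0, "dz": -3.0, "wx": 0.0, "wy": 0.0, "wz": 0.0, "grip": 4.0}, {"dx": 0.75, "dy": 0.0, "dz": -7.0, "wx": 0.0, "wy": 0.0, "wz": 0.0, "grip": 5.0}, {"dx": 0.75, "dy": 0.0, "dz": -12.0, "wx": 0.0, "wy": 0.0, "wz": 0.0, "grip": 5.0}, {"dx": 0.75, "dy": 0.0, "dz": -17.0, "wx": 0.0, "wy": 0.0, "wz": 0.0, "grip": 5.0}, {"dx": 0.75, "dy": 0.0, "dz": -20.0, "wx": 0.0, "wy": 0.0, "wz": 0.0, "grip": 5.0}, {"dx": 0.75, "dy": 0.0, "dz": -20.0, "wx": 0.0, "wy": 0.0, "wz": 0.0, "grip": 5.0}]}}

```text
clock: 8.0
eef_pos: [0.5208, -0.1163, 0.224]
tool_rot: [-0.094, 0.996, -0.002, 0.006]
ft_force: [1.4, -0.1, 0.0]
grip_width: 0.0499
grasp_force: 0.0
```

```bash
python3 - <<'E'
from h import *
x,y=kn(26); go(x,y,.13,100.9)
T,_=grab('top','top2');S,_=grab('scene','scene2')
c=cv2.resize(S[225:345,290:450,::-1],None,fx=4,fy=4,interpolation=cv2.INTER_CUBIC); cv2.imwrite('pics/s2.png',c)
print(monitor.get_obs()['joint_pos'].round(2))
E
```

```text
cur [ 0.5208 -0.1163  0.224 ] yaw 100.76 F [ 1.4 -0.1  0. ] T [ 0.01 -0.02 -0.03] gw 0.0499 t 8.0
  dx -11.62 dy -4.16 dz 9.54 wz -0.002 tilt [ 0.011 -0.002 -1.   ]
[-0.22  0.31  0.06  1.32  0.   -0.41]
```

View pics/s2.png

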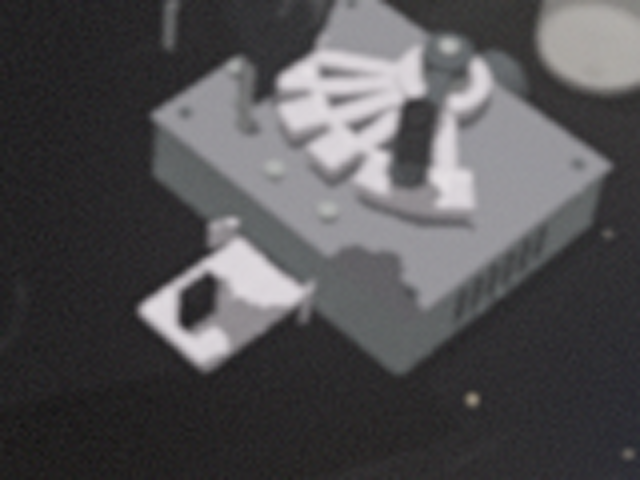

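The picture shows the slide in the slot, with its grip at (197,300) sticking outward and the nose between the cheeks. Next I'll check the depth numerically from its rear corners, at crop (140,308) and (207,372), and plan the knob approach.

```bash
python3 - <<'E'
from h import *
p=onplane('scene',np.array([(140,308),(207,372)])/4+[290,225],.006); print('rear corners in unit',(p[:,:2]-UO)@UR)
x,y=kn(26); go(x,y,.118,126.9)
S=load('scene2'); T=load('top2')
k={'scene':blob('scene',S,lambda h:h[...,2]<70,(384,246,402,275))[0]}
q=k['scene']; print('knob scene extents',q.min(0),q.max(0), 'pred top/bottom px')
f,cx,cy,V,c=cal('scene')
for z in(.108,.148):
  P=V[:3,:3]@np.array([x,y,z])+V[:3,3]; print(z,cx+f*P[0]/-P[2],cy+f*P[1]/P[2])
E
```

```text
rear corners in unit [[-0.07979977  0.02766205]
 [-0.08241869 -0.03514264]]
cur [ 0.5178 -0.1158  0.2187] yaw 100.75 F [-0.1 -0.5 -1. ] T [-0.07 -0.03  0.  ] gw 0.0495 t 8.1
  dx -11.99 dy -4.30 dz 10.10 wz -0.456 tilt [ 0.002 -0.    -1.   ]
knob scene extents [389.125 250.125] [397.875 265.875] pred top/bottom px
0.108 389.0367214611448 263.08722176770567
0.148 390.94260093980535 251.67536177257153
```

```bash
python3 - <<'E'
from h import *
for uv in((393.3,252),(393.3,253),(392,252)): print(onplane('scene',uv,.148), tri({'scene':uv,'top':(390.3,202.2)}))
T=load('top0');S=load('scene2')
g=cv2.cvtColor(T,cv2.COLOR_RGB2GRAY)[194:213,382:402]; print(g)
g=cv2.cvtColor(S,cv2.COLOR_RGB2GRAY)[246:274,384:402]; print(g)
D=np.load('pics/top0.npy')
v,u=np.mgrid[190:216,376:406]; P=bydepth('top',np.c_[u.ravel(),v.ravel()],D[190:216,376:406].ravel()); m=P[:,2]>.14; print(m.sum(),P[m].mean(0),P[m].min(0),P[m].max(0))
D=np.load('pics/scene2.npy')
v,u=np.mgrid[244:275,382:405]; P=bydepth('scene',np.c_[u.ravel(),v.ravel()],D[244:275,382:405].ravel()); m=P[:,2]>.14; print(m.sum(),P[m].mean(0),P[m].min(0),P[m].max(0))
E
```

```text
[[ 0.64801775 -0.13932546  0.148     ]] (array([ 0.64423136, -0.13706914,  0.14674861]), [np.float64(0.0045771427827473316), np.float64(0.004577142782748271)])
[[ 0.64606559 -0.14193518  0.148     ]] (array([ 0.6447048 , -0.13744049,  0.1434545 ]), [np.float64(0.00436072797609038), np.float64(0.004360727976090667)])
[[ 0.64535697 -0.13778297  0.148     ]] (array([ 0.64281937, -0.1362506 ,  0.14712794]), [np.float64(0.003084694473100253), np.float64(0.003084694473099942)])
[[105 121 157 200 226 234 234 234 235 236 236 237 235 232 225 214 193 176
  167 164]
 [102 105 123 157 199 224 230 231 231 227 225 229 234 235 234 230 220 201
  180 167]
 [105 102 104 123 160 200 217 213 200 183 177 192 216 229 235 235 232 220
  192 172]
 [118 104 101 107 131 164 177 161 135 111 107 126 162 205 230 236 233 220
  192 171]
 [146 113 101 102 110 124 123 103  77  60  57  71 108 168 221 233 227 206
  179 167]
 [182 134 108 101  96  90  80  66  56  51  49  50  79 146 211 227 214 184
  169 164]
 [218 177 132 103  87  71  59  57  58  57  53  49  68 134 197 214 192 171
  164 164]
 [234 219 167 116  81  58  5
[... 2627 characters left out ...]
95 211 217 216]
 [212 201 169 123  92  88  80  77  74  76  73  77 112 169 206 220 221 222]
 [215 210 186 141  99  85  86  77  78  79  70  79 116 171 210 222 224 225]
 [217 213 196 153 104  88  81  78  78  74  74  87 115 160 196 216 224 225]
 [214 215 197 160 125 108  98  92  86  91  98 110 126 145 169 195 217 224]
 [200 204 193 165 142 131 128 123 117 118 126 133 139 143 149 171 203 219]
 [171 177 175 163 150 145 144 141 137 139 139 144 144 142 143 159 191 211]]
58 [ 0.64764412 -0.13730326  0.14641528] [ 0.63623155 -0.14821558  0.14045302] [ 0.65843489 -0.1258089   0.1524716 ]
75 [ 0.63300459 -0.15941068  0.17139401] [ 0.01931326 -0.79639329  0.14045673] [ 0.66253783 -0.12881317  1.08297339]
```

{"api": "arm_command", "payload": {"increments": [{"dx": -4.0, "dy": -1.0, "dz": 0.0, "wx": 0.0, "wy": 0.0, "wz": -0.12, "grip": 5.0}, {"dx": -8.0, "dy": -3.0, "dz": 1.0, "wx": 0.0, "wy": 0.0, "wz": -0.24, "grip": 5.0}, {"dx": -12.0, "dy": -4.4, "dz": 2.0, "wx": 0.0, "wy": 0.0, "wz": -0.36, "grip": 5.0}, {"dx": -12.2, "dy": -4.4, "dz": 3.0, "wx": 0.0, "wy": 0.0, "wz": -0.456, "grip": 5.0}, {"dx": -12.2, "dy": -4.4, "dz": 4.5, "wx": 0.0, "wy": 0.0, "wz": -0.456, "grip": 5.0}, {"dx": -12.2, "dy": -4.4, "dz": 4.5, "wx": 0.0, "wy": 0.0, "wz": -0.456, "grip": 5.0}, {"dx": -12.2, "dy": -4.4, "dz": 4.5, "wx": 0.0, "wy": 0.0, "wz": -0.456, "grip": 5.0}]}}

```text
clock: 8.8
eef_pos: [0.6439, -0.136, 0.1711]
tool_rot: [-0.316, 0.949, 0.001, -0.002]
ft_force: [1.2, -0.1, -0.5]
grip_width: 0.0497
grasp_force: 0.0
```

```bash
python3 - <<'E'
from h import *
go(.646,-.137,.118,126.9)
E
```

```text
cur [ 0.6439 -0.136   0.1711] yaw 126.85 F [ 1.2 -0.1 -0.5] T [-0.04 -0.03  0.01] gw 0.0497 t 8.8
  dx -0.12 dy -0.22 dz 5.31 wz -0.001 tilt [-0.004  0.001 -1.   ]
```

{"api": "arm_command", "payload": {"increments": [{"dx": -0.1, "dy": -0.1, "dz": 2.0, "wx": 0.0, "wy": 0.0, "wz": 0.0, "grip": 5.0}, {"dx": -0.1, "dy": -0.1, "dz": 4.0, "wx": 0.0, "wy": 0.0, "wz": 0.0, "grip": 5.0}, {"dx": -0.1, "dy": -0.1, "dz": 5.2, "wx": 0.0, "wy": 0.0, "wz": 0.0, "grip": 5.0}, {"dx": -0.1, "dy": -0.1, "dz": 5.2, "wx": 0.0, "wy": 0.0, "wz": 0.0, "grip": 5.0}, {"dx": -0.1, "dy": -0.1, "dz": 5.2, "wx": 0.0, "wy": 0.0, "wz": 0.0, "grip": 3.5}, {"dx": -0.1, "dy": -0.1, "dz": 5.2, "wx": 0.0, "wy": 0.0, "wz": 0.0, "grip": 1.5}, {"dx": -0.1, "dy": -0.1, "dz": 5.2, "wx": 0.0, "wy": 0.0, "wz": 0.0, "grip": 1.5}, {"dx": -0.1, "dy": -0.1, "dz": 5.2, "wx": 0.0, "wy": 0.0, "wz": 0.0, "grip": 1.5}, {"dx": -0.1, "dy": -0.1, "dz": 5.2, "wx": 0.0, "wy": 0.0, "wz": 0.0, "grip": 1.5}]}}

```text
clock: 9.7
eef_pos: [0.6475, -0.1378, 0.1231]
tool_rot: [-0.316, 0.949, -0.002, 0.001]
ft_force: [1.1, -4.8, 5.3]
grip_width: 0.0224
grasp_force: 59.1
```

```bash
python3 - <<'E'
from h import *
go(.646,-.137,.118,126.9)
E
```

```text
cur [ 0.6475 -0.1378  0.1231] yaw 126.8 F [ 1.1 -4.8  5.3] T [-1.01 -0.07 -0.15] gw 0.0224 t 9.7
  dx 0.07 dy 0.16 dz 0.50 wz -0.002 tilt [ 0.003 -0.002 -1.   ]
```

{"api": "arm_command", "payload": {"increments": [{"dx": 0.0, "dy": 0.0, "dz": -0.5, "wx": 0.0, "wy": 0.0, "wz": 0.0, "grip": 1.5}, {"dx": 0.0, "dy": 0.0, "dz": -1.0, "wx": 0.0, "wy": 0.0, "wz": 0.0, "grip": 1.5}, {"dx": 0.0, "dy": 0.0, "dz": -1.2, "wx": 0.0, "wy": 0.0, "wz": 0.0, "grip": 1.5}, {"dx": 0.0, "dy": 0.0, "dz": -1.2, "wx": 0.0, "wy": 0.0, "wz": 0.0, "grip": 1.5}]}}

```text
clock: 10.1
eef_pos: [0.6467, -0.1369, 0.1325]
tool_rot: [-0.316, 0.949, -0.0, -0.0]
ft_force: [3.8, -4.9, -5.4]
grip_width: 0.0222
grasp_force: 58.9
```

```bash
cat >> h.py <<'E'
PV=unit(.15,0)
def ang(p):
    d=UR.T@(np.array(p)[:2]-PV); return np.degrees(np.arctan2(-d[1],-d[0])),np.hypot(*d)
def arc(ths,dz=0,r=None,wz=1):
    o=monitor.get_obs(); R=Ro.from_quat(o['tool_rot']).as_matrix(); a,rr=ang(o['eef_pos']); r=r or rr
    print('cur',o['eef_pos'].round(4),'lever %.1f r %.4f'%(a,rr),'F',o['ft_force'].round(1),'t',o['clock'],'gw',round(o['grip_width'],4),'Ftan %.1f Frad %.1f'%tuple(Ro.from_euler('z',-a-10.9,degrees=True).apply(o['ft_force'])[[1,0]]))
    for th in ths:
        d=R.T@np.array([*(kn(th,r)-o['eef_pos'][:2]),0])*100
        print('%g: dx %.2f dy %.2f wz %.3f'%(th,d[0],d[1],-np.radians(th-a)*wz))
E
python3 - <<'E'
from h import *
arc([24,20,16,12,8,4,0,-4])
E
```

```text
cur [ 0.6467 -0.1369  0.1325] lever 27.6 r 0.0985 F [ 3.8 -4.9 -5.4] t 10.1 gw 0.0222 Ftan -6.2 Frad -0.0
24: dx -0.00 dy 0.61 wz 0.062
20: dx -0.05 dy 1.30 wz 0.132
16: dx -0.14 dy 1.98 wz 0.202
12: dx -0.28 dy 2.65 wz 0.271
8: dx -0.47 dy 3.31 wz 0.341
4: dx -0.71 dy 3.96 wz 0.411
0: dx -0.99 dy 4.59 wz 0.481
-4: dx -1.31 dy 5.19 wz 0.551
```

{"api": "arm_command", "payload": {"increments": [{"dx": 0.0, "dy": 0.6, "dz": 0.2, "wx": 0.0, "wy": 0.0, "wz": 0.06, "grip": 1.5}, {"dx": -0.05, "dy": 1.3, "dz": 0.2, "wx": 0.0, "wy": 0.0, "wz": 0.13, "grip": 1.5}, {"dx": -0.14, "dy": 2.0, "dz": 0.2, "wx": 0.0, "wy": 0.0, "wz": 0.2, "grip": 1.5}, {"dx": -0.28, "dy": 2.65, "dz": 0.2, "wx": 0.0, "wy": 0.0, "wz": 0.27, "grip": 1.5}, {"dx": -0.47, "dy": 3.3, "dz": 0.2, "wx": 0.0, "wy": 0.0, "wz": 0.34, "grip": 1.5}, {"dx": -0.71, "dy": 3.95, "dz": 0.2, "wx": 0.0, "wy": 0.0, "wz": 0.41, "grip": 1.5}, {"dx": -0.99, "dy": 4.6, "dz": 0.2, "wx": 0.0, "wy": 0.0, "wz": 0.48, "grip": 1.5}, {"dx": -1.31, "dy": 5.2, "dz": 0.2, "wx": 0.0, "wy": 0.0, "wz": 0.55, "grip": 1.5}, {"dx": -1.31, "dy": 5.2, "dz": 0.2, "wx": 0.0, "wy": 0.0, "wz": 0.55, "grip": 1.5}]}}

```text
clock: 11.0
eef_pos: [0.6264, -0.0858, 0.1304]
tool_rot: [-0.047, 0.999, 0.0, 0.0]
ft_force: [3.7, -2.4, -5.3]
grip_width: 0.022
grasp_force: 59.0
```

```bash
python3 - <<'E'
from h import *
arc([-4,-8,-12,-16,-20,-24,-28,-32])
E
```

```text
cur [ 0.6264 -0.0858  0.1304] lever -4.9 r 0.0980 F [ 3.7 -2.4 -5.3] t 11.0 gw 0.022 Ftan -2.8 Frad 3.5
-4: dx -0.00 dy -0.16 wz -0.016
-8: dx -0.01 dy 0.53 wz 0.054
-12: dx -0.06 dy 1.21 wz 0.124
-16: dx -0.16 dy 1.89 wz 0.193
-20: dx -0.31 dy 2.55 wz 0.263
-24: dx -0.50 dy 3.21 wz 0.333
-28: dx -0.74 dy 3.85 wz 0.403
-32: dx -1.02 dy 4.47 wz 0.473
```

{"api": "arm_command", "payload": {"increments": [{"dx": 0.0, "dy": 0.5, "dz": 0.0, "wx": 0.0, "wy": 0.0, "wz": 0.05, "grip": 1.5}, {"dx": -0.06, "dy": 1.2, "dz": 0.0, "wx": 0.0, "wy": 0.0, "wz": 0.12, "grip": 1.5}, {"dx": -0.16, "dy": 1.9, "dz": 0.0, "wx": 0.0, "wy": 0.0, "wz": 0.19, "grip": 1.5}, {"dx": -0.31, "dy": 2.55, "dz": 0.0, "wx": 0.0, "wy": 0.0, "wz": 0.26, "grip": 1.5}, {"dx": -0.5, "dy": 3.2, "dz": 0.0, "wx": 0.0, "wy": 0.0, "wz": 0.33, "grip": 1.5}, {"dx": -0.74, "dy": 3.85, "dz": 0.0, "wx": 0.0, "wy": 0.0, "wz": 0.4, "grip": 1.5}, {"dx": -1.02, "dy": 4.5, "dz": 0.0, "wx": 0.0, "wy": 0.0, "wz": 0.47, "grip": 1.5}, {"dx": -1.02, "dy": 4.5, "dz": 0.0, "wx": 0.0, "wy": 0.0, "wz": 0.47, "grip": 1.5}, {"dx": -1.02, "dy": 4.5, "dz": 0.0, "wx": 0.0, "wy": 0.0, "wz": 0.47, "grip": 1.5}]}}

```text
clock: 11.9
eef_pos: [0.6321, -0.0401, 0.1301]
tool_rot: [0.186, 0.982, 0.001, -0.0]
ft_force: [4.5, -0.7, -4.8]
grip_width: 0.0224
grasp_force: 59.1
```

```bash
python3 - <<'E'
from h import *
arc([-30,-32,-34])
E
```

```text
cur [ 0.6321 -0.0401  0.1301] lever -32.1 r 0.0983 F [ 4.5 -0.7 -4.8] t 11.9 gw 0.0224 Ftan 1.0 Frad 4.4
-30: dx -0.01 dy -0.36 wz -0.037
-32: dx -0.00 dy -0.02 wz -0.002
-34: dx -0.00 dy 0.33 wz 0.033
```

{"api": "arm_command", "payload": {"increments": [{"dx": 0.0, "dy": 0.0, "dz": 0.4, "wx": 0.0, "wy": 0.0, "wz": 0.0, "grip": 1.5}, {"dx": 0.0, "dy": 0.0, "dz": 0.8, "wx": 0.0, "wy": 0.0, "wz": 0.0, "grip": 1.5}, {"dx": 0.0, "dy": 0.0, "dz": 1.2, "wx": 0.0, "wy": 0.0, "wz": 0.0, "grip": 1.5}, {"dx": 0.0, "dy": 0.0, "dz": 1.2, "wx": 0.0, "wy": 0.0, "wz": 0.0, "grip": 1.5}, {"dx": 0.0, "dy": 0.0, "dz": 1.2, "wx": 0.0, "wy": 0.0, "wz": 0.0, "grip": 1.5}]}}

```text
clock: 12.4
eef_pos: [0.6319, -0.0406, 0.1187]
tool_rot: [0.187, 0.982, 0.001, -0.0]
ft_force: [4.2, 0.4, -4.7]
grip_width: 0.022
grasp_force: 59.2
```

```bash
python3 - <<'E'
from h import *
arc([-30,-31,-33,-34])
E
```

```text
cur [ 0.6319 -0.0406  0.1187] lever -31.8 r 0.0983 F [ 4.2  0.4 -4.7] t 12.4 gw 0.022 Ftan 1.9 Frad 3.8
-30: dx -0.01 dy -0.30 wz -0.031
-31: dx -0.00 dy -0.13 wz -0.013
-33: dx 0.00 dy 0.21 wz 0.022
-34: dx -0.00 dy 0.38 wz 0.039
```

{"api": "arm_command", "payload": {"increments": [{"dx": 0.0, "dy": 0.0, "dz": 0.3, "wx": 0.0, "wy": 0.0, "wz": 0.0, "grip": 1.5}, {"dx": 0.0, "dy": 0.0, "dz": 0.6, "wx": 0.0, "wy": 0.0, "wz": 0.0, "grip": 1.5}, {"dx": 0.0, "dy": 0.0, "dz": 0.6, "wx": 0.0, "wy": 0.0, "wz": 0.0, "grip": 1.5}, {"dx": 0.0, "dy": 0.0, "dz": 0.6, "wx": 0.0, "wy": 0.0, "wz": 0.0, "grip": 1.5}]}}

```text
clock: 12.8
eef_pos: [0.6321, -0.0407, 0.1157]
tool_rot: [0.187, 0.982, 0.001, 0.001]
ft_force: [0.3, 2.0, 6.8]
grip_width: 0.022
grasp_force: 60.6
```

```bash
python3 - <<'E'
from h import *
arc([-30,-34])
E
```

```text
cur [ 0.6321 -0.0407  0.1157] lever -31.8 r 0.0982 F [0.3 2.  6.8] t 12.8 gw 0.022 Ftan 2.0 Frad -0.4
-30: dx -0.01 dy -0.30 wz -0.031
-34: dx -0.00 dy 0.39 wz 0.039
```

The pin went about 7.5 mm below the riding level and then bottomed out with an upward force, so it is in the notch. I'll release and lift clear.

{"api": "arm_command", "payload": {"increments": [{"dx": 0.0, "dy": 0.0, "dz": -0.3, "wx": 0.0, "wy": 0.0, "wz": 0.0, "grip": 4.5}, {"dx": 0.0, "dy": 0.0, "dz": -0.3, "wx": 0.0, "wy": 0.0, "wz": 0.0, "grip": 5.0}, {"dx": 0.0, "dy": 0.0, "dz": -0.3, "wx": 0.0, "wy": 0.0, "wz": 0.0, "grip": 5.0}, {"dx": 0.0, "dy": 0.0, "dz": -3.0, "wx": 0.0, "wy": 0.0, "wz": 0.0, "grip": 5.0}, {"dx": 0.0, "dy": 0.0, "dz": -6.0, "wx": 0.0, "wy": 0.0, "wz": 0.0, "grip": 5.0}, {"dx": 2.0, "dy": 0.0, "dz": -10.0, "wx": 0.0, "wy": 0.0, "wz": 0.0, "grip": 5.0}, {"dx": 6.0, "dy": 0.0, "dz": -12.0, "wx": 0.0, "wy": 0.0, "wz": 0.0, "grip": 5.0}, {"dx": 11.0, "dy": 0.0, "dz": -14.0, "wx": 0.0, "wy": 0.0, "wz": 0.0, "grip": 5.0}, {"dx": 16.0, "dy": 2.0, "dz": -14.0, "wx": 0.0, "wy": 0.0, "wz": 0.0, "grip": 5.0}, {"dx": 21.0, "dy": 6.0, "dz": -14.0, "wx": 0.0, "wy": 0.0, "wz": 0.0, "grip": 5.0}]}}

```text
clock: 13.8
eef_pos: [0.4671, 0.0735, 0.254]
tool_rot: [0.189, 0.982, -0.0, 0.0]
ft_force: [1.1, 1.4, 0.2]
grip_width: 0.0502
grasp_force: 0.0
```

{"api": "arm_command", "payload": {"increments": [{"dx": 2.0, "dy": 4.0, "dz": 0.0, "wx": 0.0, "wy": 0.0, "wz": 0.0, "grip": 5.0}, {"dx": 2.0, "dy": 8.0, "dz": 0.0, "wx": 0.0, "wy": 0.0, "wz": 0.0, "grip": 5.0}, {"dx": 2.0, "dy": 12.0, "dz": 0.0, "wx": 0.0, "wy": 0.0, "wz": 0.0, "grip": 5.0}, {"dx": 2.0, "dy": 12.0, "dz": 0.0, "wx": 0.0, "wy": 0.0, "wz": 0.0, "grip": 5.0}, {"dx": 2.0, "dy": 12.0, "dz": 0.0, "wx": 0.0, "wy": 0.0, "wz": 0.0, "grip": 5.0}]}}

```text
clock: 14.3
eef_pos: [0.4944, 0.1932, 0.2523]
tool_rot: [0.186, 0.982, -0.001, -0.001]
ft_force: [-0.6, -0.8, 1.3]
grip_width: 0.0502
grasp_force: 0.0
```

```bash
python3 - <<'E'
from h import *
T,D=grab('top','top3');S,E=grab('scene','scene3')
a=cv2.resize(T[150:290,310:430,::-1],(400,467),interpolation=cv2.INTER_CUBIC); b=cv2.resize(S[215:325,310:450,::-1],(400,314),interpolation=cv2.INTER_CUBIC)
im=np.zeros((467,800,3),np.uint8); im[:,:400]=a; im[:314,400:]=b; cv2.imwrite('pics/end.png',im)
v,u=np.mgrid[185:220,335:385]; P=bydepth('top',np.c_[u.ravel(),v.ravel()],D[185:220,335:385].ravel()); m=(P[:,2]>.125)&(P[:,2]<.17)&(np.hypot(*(P[:,:2]-kn(-32)).T)<.03); print(m.sum(),P[m].mean(0),np.median(P[m][:,2]),ang(P[m].mean(0)))
D0=np.load('pics/top0.npy'); P0=bydepth('top',[[x,y] for y in range(190,216) for x in range(376,406)],D0[190:216,376:406].ravel()); m0=(P0[:,2]>.125)&(P0[:,2]<.17); print('before z',np.median(P0[m0][:,2]))
print(monitor.get_obs()['ft_force'].round(1))
E
```

```text
64 [ 0.63021668 -0.03972229  0.13765107] 0.13820794349617294 (np.float64(-31.895998089003594), np.float64(0.10023198907667477))
before z 0.14573302935287402
[-0.2  0.2  0.4]
```

View pics/end.png

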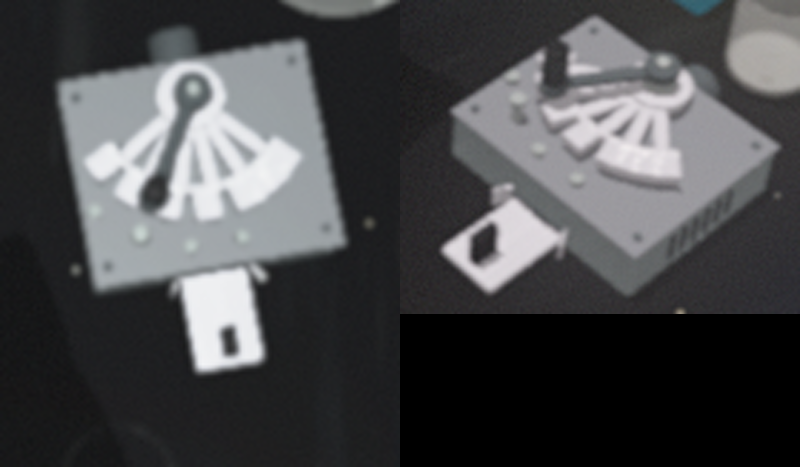

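The picture shows the lever knob at (155,190), next to the tall stud at (140,232). The knob top has dropped 7.5 mm. The slide lies straight in the slot. One last check of the slide's depth, and then I'll hand in.

```bash
python3 - <<'E'
from h import *
T=load('top3').max(-1).astype(np.float32); f,cx,cy,V,c=cal('top'); xs=np.arange(-.11,-.07,.0005)
for y in(-.02,.02):
  P=np.array([[*unit(x,y),.008] for x in xs])@V[:3,:3].T+V[:3,3]
  v=cv2.remap(T,(cx+f*P[:,0]/-P[:,2]).astype(np.float32)[None],(cy+f*P[:,1]/P[:,2]).astype(np.float32)[None],cv2.INTER_CUBIC)[0]
  print(y,'rear edge x',xs[np.argmax(v>145)])
job.job_done()
E
```

```text
-0.02 rear edge x -0.08649999999999998
0.02 rear edge x -0.08649999999999998
the job is handed in; nothing more can be done
```

The job is handed in: the filter slide is home against the slot's end stop, the lever's pin is fully down in the notch beside the tall stud, and the robot is clear of everything; I never moved near the beaker or flask, though I did not re-measure their positions at the end.

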